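# Shut the sample cell and pull the lamp on

### The arm

A 7-joint arm with a two-finger parallel gripper is mounted at the origin on the work surface. World frame = base frame: x ahead of the robot, y to its left, z up, the work surface at z = 0. Lengths are in m, angles in degrees, forces in N, time in s.
With the tool pointing down it reaches from about 0.425 to 0.95 m from the base axis. Payload 4.7 kg.
Tool frame: the origin (TCP) lies between the finger pads; the fingertips stand bot.nose_length ahead of it and the grasp point (between the pads) lies 8 mm behind it (bot.nose_length is the distance from the TCP to the fingertips, in m); z points along the fingers, y is the direction in which the jaws open and shut (so a half turn about z gives the same grasp; the last joint's range is limited). The gripper opens to 87 mm and grips with 3 to 60 N. Pads are 19 mm wide; open, the fingers measure 117 mm over their backs; the gripper's body (75 mm by 190 mm) begins 51 mm behind the grasp point.
Start: joints at [-74.307, 26.849, -2.785, 87.806, 1.381, 65.374, -4.715], TCP at [0.201, 0.644, 0.234] pointing down, gripper open.
Joint ranges: [-148.3, 148.3], [-19.14, 114.17], [-79.39, 73.82], [5.75, 140.21], [-59.74, 239.74], [12.07, 113.84], [-152.46, 152.46]. Speed limits (degrees/s): [147.25, 147.25, 180, 180, 180, 180, 180].

### API

Orientations are given as a 3x3 rotation matrix whose columns are the frame's x, y, z axes.
In Python, from plant import bot gives the robot as it stands. The module is installed in compiled form; this text tells all that it offers.
- The arm moves only by the tool drive_tool, never from a script. Its argument "targets" is a list of rows, each a list of 6 numbers: the shift along the world's x, y, z in m, then the turn, a rotation vector about the world's x, y, z in degrees. A call has exactly 8 rows; each row shifts and turns the commanded pose from where the row before left it; what a row does not reach is not made up. A row lasts 1/12 s, in which the tool goes at most 41.7 mm and 7.16 degrees, less where a joint would pass 70% of its speed; a pose out of reach is approached as far as the arm can. A call with a gripper value outside its range is refused whole. "hand" is the opening, from 0 (shut) to 1 (fully open), set as the call begins (left out, the last holds). The fingers move at their own pace and stop on an object; "newtons" is the grip in N (left out, the last holds). Time passes only in rows, so rows that do not move let the fingers close, or fill a call up. It gives the time, the measured TCP pose, the force and the opening at its end, in the units of the state.
- bot.get_obs(): the state, without advancing time (a new reading comes with each control period).
- bot.read_camera(name): name is "scene" or "top" or "wrist"; returns the picture (384x512x3 uint8, red, green, blue); there is no depth.
- bot.camera_info(name): a dict with "intrinsics" (3x3 intrinsics, pixels), "T" (4x4, takes a point from camera to world coordinates); the wrist camera has in their place "mount" (4x4, takes a point from camera to tool coordinates, whose origin is the TCP and whose axes are the flange's). Camera axes: x right, y down, z forward; pixel columns grow to the right and rows downward; lengths in m; the calibration is good to about 2 mm. The wrist camera is an equidistant fisheye: a pixel r from the principal point sees the ray r / f radians off the axis. A picture is of the moment at which its call begins: read the wrist's pose just before it. camera_info takes no time and is no camera call.
- bot.finish_job(): hands the job in, once; it reports no verdict.
The state is a dict: "time": time; "joint_positions": joint angles; "qvel": joint speeds; "joint_torque": joint torques, N m; "position": TCP position; "ee_rot": TCP orientation; "wrist_force": force on the tool from outside, world axes, zero at the start; "torque": the same for the moment, N m; "width": opening from 0.0 (shut) to 1.0 (fully open).
Only numpy, scipy, OpenCV 4.12 (cv2) and the standard library are available. Lean on these libraries where they do the work, as an engineer would, in place of code of your own. Each camera call takes 0.05 s, during which the arm holds its last target.

### The job

Make the laser microscope ready for viewing: shut the lid of the sample cell fully, then switch on the free-standing lamp unit by pulling its big knob straight out until it clicks over, and let go so that it rests out by itself. The lamp unit stands loose on the bench and must not be shifted from its place; leave everything else on the bench as it is.

Things in the scene. Friction and masses are not known exactly. Their poses are not given: they have to be found in the camera images.
- lamp_unit: Lamp unit: charcoal console 190 mm deep (x), 220 wide (y), 126 tall, left or right on the bench, loose on rubber feet, 3.5 to 4.5 kg: pulling with 17 to 28 N drags it. Its pale front panel faces its -x, sloping back, 35 degrees from level, with the knob low on the right half and a small dial (23 tall, not used) 97 mm to its left. Origin: centre of the underside; x to its back, z up.
- pull_knob (a joint): How far the knob stands out, m. 0 = in, off (start). Spring of 3 to 5 N; let go before the click it returns to 0. The click lies 16 to 40 mm out, hidden, different in each unit: about 12 mm before it the resistance jumps to 10 to 15 N, then fades steadily to nothing at the click; past it the knob runs 4 mm farther out by itself to its stop and stays there (on). Pulling on drags the unit.
- pull_knob_head (a point): Pull knob: black round head 46 mm across, 28 thick, on a steel rod 20 across. This point is the head's centre, 15 mm under its outer face and, when in, 47 mm out from the panel; its straight sides run 8 mm either way of it along z. z axis = outward along the rod (35 degrees from upright, towards the unit's front), y axis = level, along the panel. Between panel and head 34 mm of rod is free when in.
- cell_lid (a joint): Angle of the sample cell's lid, rad: 0 = fully shut, grows as it opens upward (starts between 0.5 and 0.9). A stiff hinge keeps it where it is left; 2 to 6 N at its free edge closes it.
- cell_lid_edge (a point): Middle of the upper front edge of the sample cell's lid (free edge, opposite the hinge). The lid is an aluminium frame 150 mm from hinge to free edge, 120 wide, 10 thick, with a window 60 mm square, 3 mm lower than the frame, centred 70 mm from the hinge; shut, this edge is 91 mm above the bench. z axis = square to the lid, outward.
- cell_lid_hinge (a point): Middle of the lid's hinge axis, half-way through the lid's thickness, on the far side of the brass sample cell (bolted down, foot 170 x 150 mm), 86 mm above the bench. x axis = along the lid from its free edge to the hinge, y axis = along the hinge. The cell stands on the side where the lamp unit is not.
- screwdriver_grip (a point): Bystander: screwdriver with blue handle, 170 mm long, lying between the two devices; point on its handle.
- nut_driver_grip (a point): Bystander: screwdriver with red handle, 150 mm long, lying to the right; point on its handle.
- wrench: Bystander: steel wrench, 150 mm long, lying at the left; its origin.
- small_jar: Bystander: amber glass jar, 38 mm across, 65 mm tall, standing between the two devices; centre of its underside.
- parts_tray: Bystander: white tray of small fittings, 150 x 100 x 25 mm, at the right; centre of its underside.
- tube_rack: Bystander: white rack of capped tubes, 84 x 132 mm, 96 mm tall, at the left; centre of its underside.

How it is judged (in metres and radians):
On the way, in this order (a step that is already met when the one before it is completed fails the run):
1. the sample cell's lid is fully shut, the knob still in (value of joint cell_lid below 0.04 rad and value of joint pull_knob below 0.006 m), for 0.2 s.
2. the knob has clicked over and stays out with nothing holding it (value of joint cell_lid below 0.04 rad and value of joint pull_knob above 0.01 m and contact force between the fingers and pull_knob below 0.1 N), for 0.4 s.
At the end, for the whole second after the job is handed in: The lid is shut (within 0.04 rad); the knob rests out by itself, at least 10 mm, untouched and at rest; the lamp unit stands within 8 mm of where it began; nothing else was moved by more than 30 mm (all of step 2 and distance of lamp_unit from where it was at the start of the episode below 0.008 m and linear speed of pull_knob below 0.01 m/s).
It fails at once if the lamp unit is shifted by more than 8 mm (distance of lamp_unit from where it was at the start of the episode above 0.008 m).
It fails at once if another thing on the bench is moved by more than 30 mm (distance of any of screwdriver_grip, nut_driver_grip, wrench, small_jar, parts_tray, tube_rack from where it was at the start of the episode above 0.03 m).
It also fails if it takes over 64 s, if anything falls off the work surface, if the arm or the gripper's body presses on something with over 40 N, if the wrist force passes 120 N, or if a joint passes its speed limit or range.

## Working session

There is one attempt and no reset: what is moved stays moved. The work goes in short steps, Python scripts to look and compute and a tool call to move; the robot and the scene stay as the last step left them, time stands still between calls to the robot, and variables do not carry over. Pictures are saved under pics/ and viewed, and the job is handed in when it is done.

Besides the shell and the picture viewer there is one more tool, called after "Request:" in YAML: its name, and indented under it one key for each argument. drive_tool: Moves the arm, as the interface text tells. Its arguments: {"type":"object","properties":{"targets":{"type":"array"},"hand":{"type":"number"},"newtons":{"type":"number"}},"required":["targets"]}

```bash
mkdir -p pics; ls; python3 - <<'E'
from plant import bot
import cv2,numpy as np
np.set_printoptions(precision=4,suppress=True)
o=bot.get_obs()
for k,v in o.items(): print(k,v)
print(bot.nose_length)
for n in("scene","top","wrist"):
    print(n,bot.camera_info(n))
    cv2.imwrite(f"pics/a_{n}.png",bot.read_camera(n)[:,:,::-1])
E
```

```text
pics
time 0.0
joint_positions [-74.3046  26.897   -2.7846  87.8753   1.3802  65.3737  -4.7143]
qvel [-0.0001  0.0503 -0.002   0.0651  0.0472  0.0478  0.0644]
joint_torque [  0.0003 -50.7972  -0.0803 -23.6151  -0.0614   0.038    0.0002]
position [0.2011 0.6437 0.2325]
ee_rot [[-0.9545  0.2982 -0.0005]
 [ 0.2982  0.9545 -0.0019]
 [-0.0001 -0.002  -1.    ]]
wrist_force [-0.3739  0.0573 -0.1394]
torque [-0.023   0.0169  0.0417]
width 1.001458528941788
0.011
scene {'intrinsics': array([[425.2656,   0.    , 258.4641],
       [  0.    , 425.2656, 194.4649],
       [  0.    ,   0.    ,   1.    ]]), 'T': array([[-0.107 ,  0.8632, -0.4935,  1.1528],
       [ 0.9943,  0.091 , -0.0563,  0.0559],
       [-0.0037, -0.4967, -0.8679,  1.1502],
       [ 0.    ,  0.    ,  0.    ,  1.    ]])}
top {'intrinsics': array([[398.2371,   0.    , 252.3347],
       [  0.    , 398.2371, 194.3717],
       [  0.    ,   0.    ,   1.    ]]), 'T': array([[ 0.0153, -0.9841,  0.1769,  0.2622],
       [-0.9999, -0.0146,  0.0055, -0.0193],
       [-0.0028, -0.177 , -0.9842,  1.5498],
       [ 0.    ,  0.    ,  0.    ,  1.    ]])}
wrist {'intrinsics': array([[297.3186,   0.    , 251.302 ],
       [  0.    , 297.3186, 187.7262],
       [  0.    ,   0.    ,   1.    ]]), 'mount': array([[ 0.0006, -0.9538, -0.3005,  0.0828],
       [ 1.    ,  0.0005,  0.0001, -0.0005],
       [ 0.0001, -0.3005,  0.9538, -0.1516],
       [ 0.    ,  0.    ,  0.    ,  1.    ]])}
```

View pics/a_scene.png

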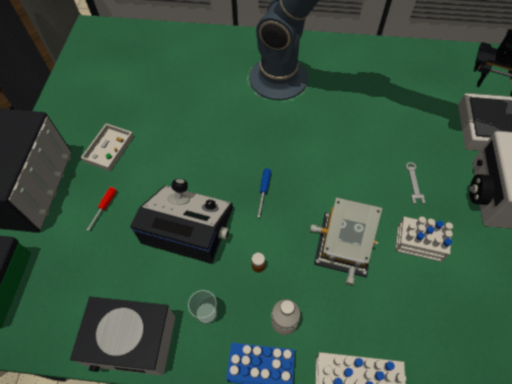

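View pics/a_top.png

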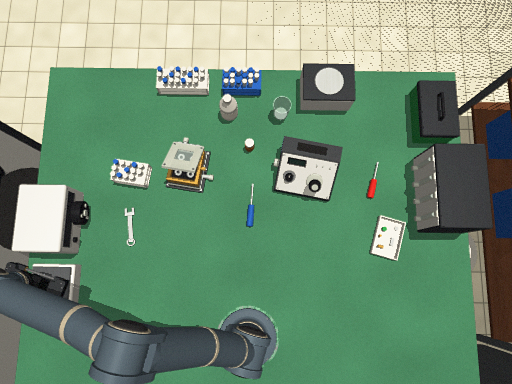

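View pics/a_wrist.png

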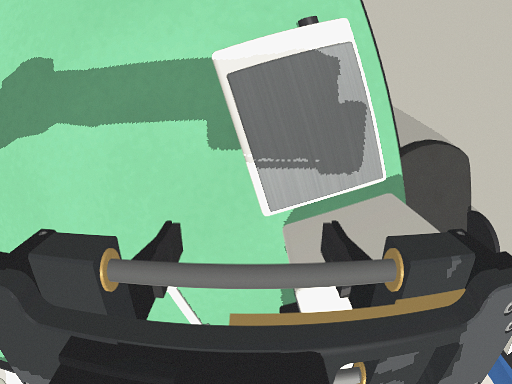

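```bash
python3 - <<'E'
import cv2,numpy as np
t=cv2.imread("pics/a_top.png");s=cv2.imread("pics/a_scene.png")
a=cv2.resize(t[120:210,100:230],None,fx=6,fy=6,interpolation=cv2.INTER_CUBIC)
b=cv2.resize(t[125:215,255:355],None,fx=6,fy=6,interpolation=cv2.INTER_CUBIC)
c=cv2.resize(s[185:290,300:400],None,fx=5.5,fy=5.5,interpolation=cv2.INTER_CUBIC)
d=cv2.resize(s[165:270,120:250],None,fx=5.5,fy=5.5,interpolation=cv2.INTER_CUBIC)
for n,i in zip("abcd",(a,b,c,d)): cv2.imwrite(f"pics/z_{n}.png",i);print(i.shape)
E
```

```text
(540, 780, 3)
(540, 600, 3)
(578, 550, 3)
(578, 715, 3)
```

View pics/z_a.png

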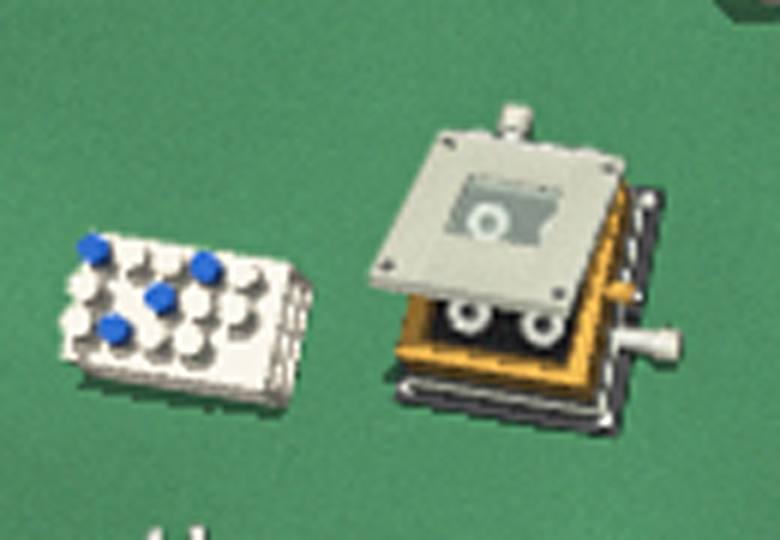

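View pics/z_b.png

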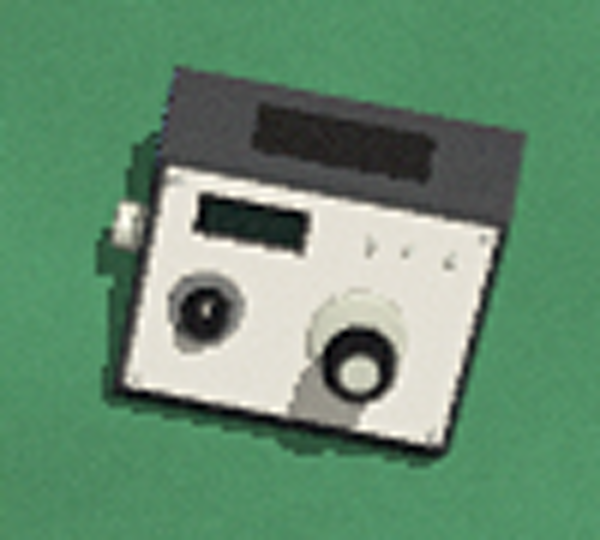

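View pics/z_c.png

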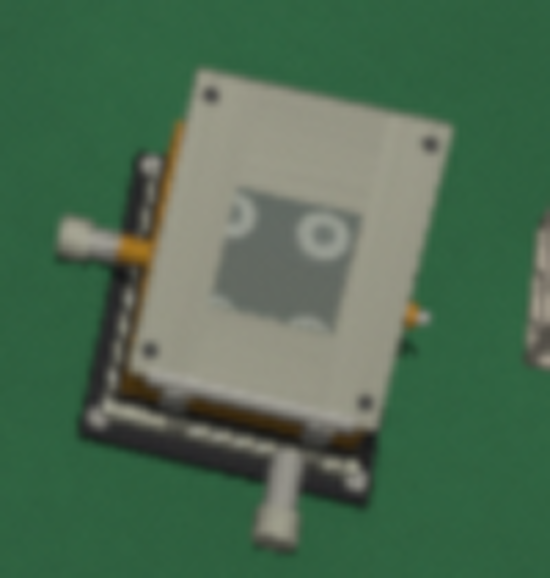

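View pics/z_d.png

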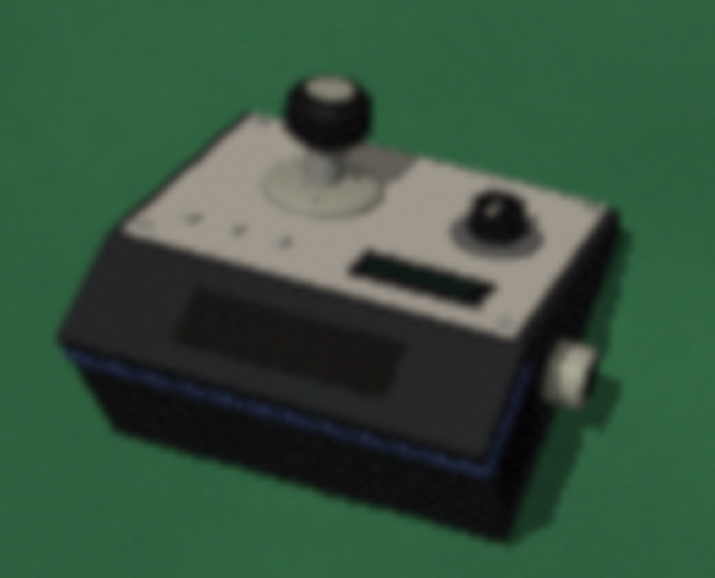

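```bash
cat > h.py <<'E'
import numpy as np,cv2
from plant import bot
np.set_printoptions(precision=4,suppress=True)
C={n:bot.camera_info(n) for n in("scene","top")}
def ray(n,p):
    K,T=C[n]["intrinsics"],C[n]["T"]
    d=T[:3,:3]@np.linalg.solve(K,[p[0],p[1],1.]);return T[:3,3],d/np.linalg.norm(d)
def tri(pt,ps):
    (a,u),(b,v)=ray("top",pt),ray("scene",ps)
    A=np.c_[u,-v];s=np.linalg.lstsq(A,b-a,rcond=None)[0]
    p,q=a+s[0]*u,b+s[1]*v
    return (p+q)/2,np.linalg.norm(p-q)
def onz(n,p,z):
    a,u=ray(n,p);return a+u*(z-a[2])/u[2]
def proj(n,X):
    K,T=C[n]["intrinsics"],C[n]["T"];x=K@(T[:3,:3].T@(np.asarray(X)-T[:3,3]));return x[:2]/x[2]
E
python3 - <<'E'
from h import *
za=lambda x,y:(x/6+100-.42,y/6+120-.42); zb=lambda x,y:(x/6+255-.42,y/6+125-.42)
zc=lambda x,y:(x/5.5+300-.41,y/5.5+185-.41); zd=lambda x,y:(x/5.5+120-.41,y/5.5+165-.41)
L={}
for n,a,s in(("lid back L",za(448,142),zc(365,402)),("lid back R",za(608,166),zc(148,348)),("lid front L",za(386,265),zc(430,143)),("lid front R",za(558,292),zc(210,93)),
 ("knob cap",zb(355,376),zd(330,90)),("dialtop",zb(207,312),zd(497,207)),
 ("pan frontR",zb(433,437),zd(262,120)),("pan frontL",zb(132,385),zd(595,207)),("pan backR",zb(487,238),zd(147,225)),("pan backL",zb(172,180),zd(505,320)),
 ("boss",zb(357,335),zd(322,188))):
    p,e=tri(a,s);L[n]=p;print(n,p,round(e*1e3,1))
l=L
f=(l["lid front L"]+l["lid front R"])/2;b=(l["lid back L"]+l["lid back R"])/2
print("lid dir",b-f,np.linalg.norm(b-f),"angle",np.degrees(np.arctan2(f[2]-b[2],np.hypot(*(b-f)[:2]))))
w=l["lid front L"]-l["lid front R"];print("w",w,np.linalg.norm(w),np.degrees(np.arctan2(-w[0],w[1])))
w=l["lid back L"]-l["lid back R"];print("w",w,np.linalg.norm(w),np.degrees(np.arctan2(-w[0],w[1])))
print("yaw lid",np.degrees(np.arctan2((b-f)[1],(b-f)[0])))
for k in("front","back"):
    w=l["pan %sL"%k]-l["pan %sR"%k];print("pan w",w,np.linalg.norm(w),np.degrees(np.arctan2(-w[0],w[1])))
for k in "LR":
    w=l["pan back"+k]-l["pan front"+k];print("pan d",w,np.linalg.norm(w),np.degrees(np.arctan2(w[1],w[0])),np.degrees(np.arctan2(w[2],np.hypot(*w[:2]))))
n=l["knob cap"]-l["boss"];print("rod",n,np.linalg.norm(n))
E
```

```text
lid back L [0.7155 0.2881 0.0989] 0.6
lid back R [0.7001 0.185  0.1025] 1.2
lid front L [0.6148 0.304  0.1769] 0.5
lid front R [0.5996 0.201  0.1783] 0.8
knob cap [ 0.5486 -0.2364  0.1234] 2.8
dialtop [ 0.593  -0.1469  0.0959] 1.3
pan frontR [ 0.525  -0.2953  0.0439] 2.3
pan frontL [ 0.5572 -0.1043  0.039 ] 0.1
pan backR [ 0.6357 -0.3154  0.1225] 3.9
pan backL [ 0.6698 -0.125   0.125 ] 3.1
boss [ 0.5831 -0.2428  0.0803] 0.7
lid dir [ 0.1006 -0.016  -0.0769] 0.12764339594287033 angle 37.051139418431276
w [ 0.0153  0.1029 -0.0014] 0.10407744469967359 -8.437491598048027
w [ 0.0154  0.1031 -0.0035] 0.10432769404660773 -8.482520459751582
yaw lid -9.014056294748144
pan w [ 0.0322  0.191  -0.0049] 0.1937513352087281 -9.573875415844181
pan w [0.0341 0.1904 0.0025] 0.1934380781908747 -10.1656575849013
pan d [ 0.1126 -0.0207  0.0859] 0.14318144556381407 -10.43119242724827 36.87443887686514
pan d [ 0.1107 -0.0201  0.0786] 0.1372520923011037 -10.304957463630744 34.92232822984309
rod [-0.0346  0.0063  0.0431] 0.055594488034545385
```

Request:
drive_tool:
  targets:
    - [0.02, -0.03, 0.008, 0, 0, 0]
    - [0.02, -0.03, 0.008, 0, 0, 0]
    - [0.02, -0.03, 0.008, 0, 0, 0]
    - [0.02, -0.03, 0.008, 0, 0, 0]
    - [0.02, -0.03, 0.008, 0, 0, 0]
    - [0.03, -0.022, 0, 0, 0, 0]
    - [0.03, -0.022, 0, 0, 0, 0]
    - [0.03, -0.022, 0, 0, 0, 0]
  hand: 0
  newtons: 20

```text
time: 0.82
position: [0.3922, 0.4269, 0.2739]
ee_rot: [[-0.955, 0.298, 0.0], [0.298, 0.955, 0.0], [-0.0, 0.001, -1.0]]
wrist_force: [0.0, 1.7, -0.6]
width: 0.475
```

Request:
drive_tool:
  targets:
    - [0.0275, -0.0215, -0.004, 0, 0, 0]
    - [0.0275, -0.0215, -0.004, 0, 0, 0]
    - [0.0275, -0.0215, -0.004, 0, 0, 0]
    - [0.0275, -0.0215, -0.004, 0, 0, 0]
    - [0.0275, -0.0215, -0.006, 0, 0, 0]
    - [0.0275, -0.0215, -0.008, 0, 0, 0]
    - [0.0275, -0.0215, -0.009, 0, 0, 0]
    - [0.0275, -0.0215, -0.009, 0, 0, 0]

```text
time: 1.48
position: [0.6122, 0.2551, 0.225]
ee_rot: [[-0.955, 0.298, -0.0], [0.298, 0.955, 0.0], [0.0, -0.0, -1.0]]
wrist_force: [1.3, 0.1, 1.0]
width: 0.009
```

```bash
python3 - <<'E'
from h import *
o=bot.get_obs();print(o["position"],o["joint_positions"],o["wrist_force"])
s=bot.read_camera("scene")[:,:,::-1];t=bot.read_camera("top")[:,:,::-1]
a=cv2.resize(t[90:220,110:240],None,fx=3,fy=3);b=cv2.resize(s[160:290,290:420],None,fx=3,fy=3)
cv2.imwrite("pics/b.png",np.hstack([a,b]))
E
```

```text
[0.6122 0.2551 0.225 ] [-32.3643  26.1001   8.6665  90.6324  -4.2576  63.6037  49.9848] [1.3271 0.1368 1.0147]
```

View pics/b.png

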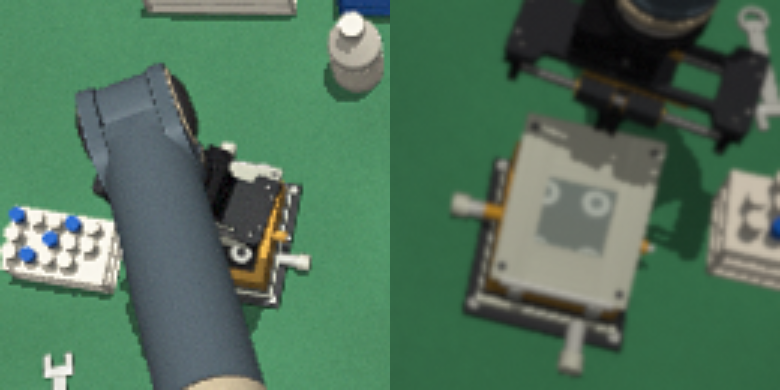

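Request:
drive_tool:
  targets:
    - [0.001, 0, -0.012, 0, 0, 0]
    - [0.001, 0, -0.012, 0, 0, 0]
    - [0.001, 0, -0.012, 0, 0, 0]
    - [-0.002, 0, -0.01, 0, 0, 0]
    - [-0.002, 0, -0.01, 0, 0, 0]
    - [-0.003, 0, -0.01, 0, 0, 0]
    - [-0.003, 0.001, -0.01, 0, 0, 0]
    - [-0.003, 0.001, -0.01, 0, 0, 0]

```text
time: 2.25
position: [0.6005, 0.2585, 0.1387]
ee_rot: [[-0.955, 0.298, -0.0], [0.298, 0.955, -0.0], [0.0, -0.0, -1.0]]
wrist_force: [-1.3, -1.3, 1.7]
width: 0.005
```

Request:
drive_tool:
  targets:
    - [-0.002, 0, -0.006, 0, 0, 0]
    - [-0.002, 0, -0.006, 0, 0, 0]
    - [-0.001, 0, -0.006, 0, 0, 0]
    - [-0.001, 0, -0.005, 0, 0, 0]
    - [-0.001, 0, -0.004, 0, 0, 0]
    - [-0.001, 0, -0.003, 0, 0, 0]
    - [0, 0, -0.002, 0, 0, 0]
    - [0, 0, 0, 0, 0, 0]

```text
time: 2.92
position: [0.593, 0.258, 0.1071]
ee_rot: [[-0.954, 0.298, -0.001], [0.298, 0.954, -0.001], [0.001, -0.001, -1.0]]
wrist_force: [0.4, -0.1, 0.4]
width: 0.005
```

Request:
drive_tool:
  targets:
    - [0, 0, -0.002, 0, 0, 0]
    - [0, 0, -0.002, 0, 0, 0]
    - [0, 0, -0.001, 0, 0, 0]
    - [0, 0, -0.001, 0, 0, 0]
    - [0, 0, -0.001, 0, 0, 0]
    - [0, 0, 0, 0, 0, 0]
    - [0, 0, 0, 0, 0, 0]
    - [0, 0, 0, 0, 0, 0]

```text
time: 3.58
position: [0.5929, 0.258, 0.1024]
ee_rot: [[-0.954, 0.298, -0.001], [0.298, 0.954, -0.0], [0.001, -0.0, -1.0]]
wrist_force: [-4.0, -2.0, 10.7]
width: 0.003
```

Request:
drive_tool:
  targets:
    - [0, 0, -0.002, 0, 0, 0]
    - [0, 0, -0.001, 0, 0, 0]
    - [0, 0, -0.001, 0, 0, 0]
    - [0, 0, 0, 0, 0, 0]
    - [0, 0, 0, 0, 0, 0]
    - [0, 0, 0, 0, 0, 0]
    - [0, 0, 0, 0, 0, 0]
    - [0, 0, 0, 0, 0, 0]

```text
time: 4.25
position: [0.593, 0.2581, 0.1021]
ee_rot: [[-0.954, 0.298, -0.001], [0.298, 0.954, 0.001], [0.001, 0.001, -1.0]]
wrist_force: [-11.5, -4.6, 30.6]
width: 0.003
```

Request:
drive_tool:
  targets:
    - [0, 0, 0.03, 0, 0, 0]
    - [0, 0, 0.04, 0, 0, 0]
    - [0, 0, 0.04, 0, 0, 0]
    - [-0.008, -0.038, 0.01, 0, 0, 0]
    - [-0.008, -0.038, 0.01, 0, 0, 0]
    - [-0.008, -0.038, 0.01, 0, 0, 3.5]
    - [-0.008, -0.038, 0.01, 0, 0, 3.5]
    - [-0.008, -0.038, 0.01, 0, 0, 0]
  hand: 1

```text
time: 4.92
position: [0.5525, 0.0664, 0.257]
ee_rot: [[-0.984, 0.177, 0.0], [0.177, 0.984, 0.0], [-0.0, 0.0, -1.0]]
wrist_force: [1.3, -0.6, 0.6]
width: 0.527
```

Request:
drive_tool:
  targets:
    - [-0.006, -0.038, 0, 0, 0, 0]
    - [-0.006, -0.038, 0, 0, 0, 0]
    - [-0.006, -0.038, 0, -1.2, -6.9, 0]
    - [-0.006, -0.038, 0, -1.2, -6.9, 0]
    - [-0.006, -0.038, 0, -1.2, -6.9, 0]
    - [-0.006, -0.038, 0, -1.2, -6.9, 0]
    - [-0.006, -0.038, 0, -1.2, -6.9, 0]
    - [-0.006, -0.038, 0, 0, 0, 0]

```text
time: 5.58
position: [0.5053, -0.2104, 0.2535]
ee_rot: [[-0.836, 0.171, 0.522], [0.154, 0.985, -0.077], [-0.527, 0.016, -0.85]]
wrist_force: [0.4, 1.4, -0.7]
width: 0.996
```

```bash
python3 - <<'E'
from h import *
o=bot.get_obs();print(o["position"],o["ee_rot"],o["joint_positions"],o["wrist_force"])
w=bot.read_camera("wrist")[:,:,::-1];s=bot.read_camera("scene")[:,:,::-1];t=bot.read_camera("top")[:,:,::-1]
cv2.imwrite("pics/c_w.png",w);cv2.imwrite("pics/c_s.png",s);cv2.imwrite("pics/c_t.png",t)
E
```

```text
[ 0.5053 -0.2104  0.2535] [[-0.8358  0.1714  0.5216]
 [ 0.1539  0.9851 -0.0771]
 [-0.527   0.0158 -0.8497]] [ -0.4549   0.9613  23.2191 126.0057 -20.1147  23.3546 118.9341] [ 0.435   1.4157 -0.7315]
```

View pics/c_w.png

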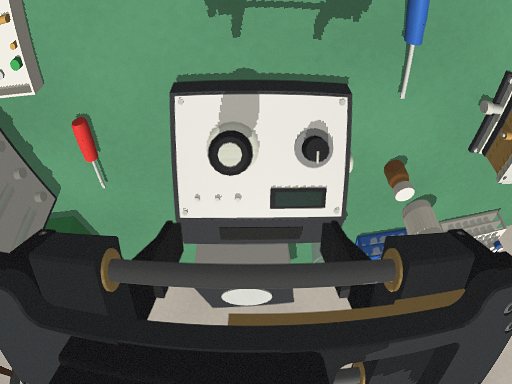

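View pics/c_s.png

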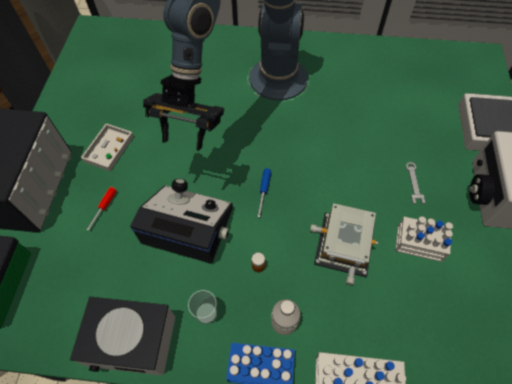

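```bash
cat >> h.py <<'E'
W=bot.camera_info("wrist")
def wray(p,pos,R):
    K,M=W["intrinsics"],W["mount"]
    u=np.array([(p[0]-K[0,2])/K[0,0],(p[1]-K[1,2])/K[1,1]]);r=np.linalg.norm(u)
    d=np.r_[np.sin(r)*u/max(r,1e-9),np.cos(r)]
    return pos+R@M[:3,3],R@(M[:3,:3]@d)
def multi(rays):
    A=np.zeros((3,3));b=np.zeros(3)
    for a,d in rays:
        d=d/np.linalg.norm(d);P=np.eye(3)-np.outer(d,d);A+=P;b+=P@a
    X=np.linalg.solve(A,b)
    return X,[round(1e3*np.linalg.norm((np.eye(3)-np.outer(d,d)/(d@d))@(a-X)),1) for a,d in rays]
E
python3 - <<'E'
from h import *
o=bot.get_obs();pos,R=np.array(o["position"]),np.array(o["ee_rot"])
def blobs(f,box,up):
    im=cv2.imread(f);x0,y0,x1,y1=box
    g=cv2.cvtColor(im,cv2.COLOR_BGR2GRAY)[y0:y1,x0:x1]
    g=cv2.resize(g,None,fx=up,fy=up,interpolation=cv2.INTER_CUBIC)
    m=(g<70).astype(np.uint8)
    cs,h=cv2.findContours(m,cv2.RETR_CCOMP,cv2.CHAIN_APPROX_NONE)
    for c,hh in zip(cs,h[0]):
        if cv2.contourArea(c)>12*up*up and len(c)>5:
            e=cv2.fitEllipse(c);print(f,"hole" if hh[3]>=0 else "outer",((e[0][0]+.5)/up-.5+x0,(e[0][1]+.5)/up-.5+y0),np.array(e[1])/up)
blobs("pics/c_w.png",(195,120,265,185),4)
blobs("pics/c_w.png",(295,125,340,172),4)
blobs("pics/c_t.png",(300,170,330,200),8)
blobs("pics/c_s.png",(165,170,200,200),8)
blobs("pics/a_top.png",(300,170,330,200),8)
blobs("pics/a_scene.png",(165,170,200,200),8)
E
```

```text
pics/c_w.png outer (230.04735946655273, 152.46598434448242) [43.4712 44.5199]
pics/c_w.png hole (229.39216232299805, 154.25644302368164) [25.0667 25.6053]
pics/c_w.png outer (314.6416320800781, 147.6599349975586) [24.7242 27.3045]
pics/c_t.png outer (312.89979457855225, 193.1498203277588) [14.756  30.5124]
pics/c_t.png outer (314.26270484924316, 184.89632606506348) [11.1408 11.471 ]
pics/c_s.png outer (179.51459503173828, 185.73108863830566) [13.8131 17.747 ]
pics/c_s.png outer (193.926025390625, 174.80360078811646) [11.4783 13.5584]
pics/a_top.png outer (309.73268604278564, 196.9948501586914) [ 2.832 29.512]
pics/a_top.png outer (314.1805353164673, 185.35643577575684) [11.9258 12.3074]
pics/a_top.png hole (314.33386993408203, 186.8596248626709) [6.9507 7.4365]
pics/a_scene.png outer (179.55900955200195, 185.75365447998047) [14.392  17.9254]
```

```bash
python3 - <<'E'
import cv2,numpy as np
w=cv2.imread("pics/c_w.png")[70:235,165:360];cv2.imwrite("pics/c_wz.png",cv2.resize(w,None,fx=3.5,fy=3.5,interpolation=cv2.INTER_CUBIC))
E
```

```text
(no output)
```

View pics/c_wz.png

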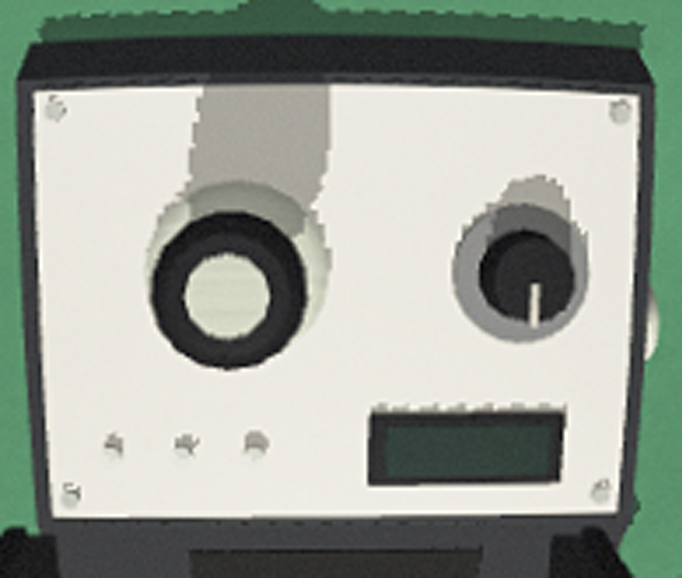

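```bash
python3 - <<'E'
from h import *
o=bot.get_obs();pos,R=np.array(o["position"]),np.array(o["ee_rot"])
w=lambda p:wray(p,pos,R)
wz=lambda x,y:w((x/3.5+165-.36,y/3.5+70-.36))
zb=lambda x,y:ray("top",(x/6+255-.42,y/6+125-.42)); zd=lambda x,y:ray("scene",(x/5.5+120-.41,y/5.5+165-.41))
cap,e=multi([w((229.39,154.26)),ray("top",(314.33,186.86)),zd(330,90)]);print("cap",cap,e)
print(" w+top",multi([w((229.39,154.26)),ray("top",(314.33,186.86))]))
P=[]
for a,b,c in((wz(55,110),zb(433,437),zd(262,120)),(wz(620,112),zb(132,385),zd(595,207)),(wz(70,494),zb(487,238),zd(147,225)),(wz(601,490),zb(172,180),zd(505,320))):
    X,e=multi([a,b,c]);P.append(X);print(X,e)
P=np.array(P)
y=(P[1]-P[0]+P[3]-P[2]);yaw=np.arctan2(-y[0],y[1]);print("yaw",np.degrees(yaw))
x=(P[2]-P[0]+P[3]-P[1]);print("yaw2",np.degrees(np.arctan2(x[1],x[0])),"slope",np.degrees(np.arctan2(x[2],np.hypot(*x[:2]))))
n=np.array([-np.sin(np.radians(35))*np.cos(yaw),-np.sin(np.radians(35))*np.sin(yaw),np.cos(np.radians(35))])
print("n",n,"cap above panel",(cap-P.mean(0))@n)
head=cap-.015*n;print("head",head)
print("pregrasp TCP",head-.008*n+.05*n,"grasp TCP",head-.008*n)
E
```

```text
cap [ 0.5502 -0.2382  0.1282] [np.float64(3.6), np.float64(2.2), np.float64(1.9)]
 w+top (array([ 0.5474, -0.2381,  0.1335]), [np.float64(2.4), np.float64(2.4)])
[ 0.5263 -0.2954  0.0492] [np.float64(3.2), np.float64(2.0), np.float64(3.0)]
[ 0.5603 -0.1062  0.0457] [np.float64(6.7), np.float64(4.9), np.float64(2.9)]
[ 0.6357 -0.3163  0.1249] [np.float64(3.0), np.float64(0.6), np.float64(3.6)]
[ 0.6704 -0.1273  0.1251] [np.float64(4.8), np.float64(3.9), np.float64(0.9)]
yaw -10.29967889100734
yaw2 -10.81802051439617 slope 34.775758857471445
n [-0.5643  0.1026  0.8192] cap above panel 0.05869780498352731
head [ 0.5587 -0.2398  0.1159]
pregrasp TCP [ 0.535  -0.2355  0.1503] grasp TCP [ 0.5632 -0.2406  0.1094]
```

```bash
cat >> h.py <<'E'
from scipy.spatial.transform import Rotation as Ro
yaw=np.radians(-10.3)
n=np.array([-np.sin(np.radians(35))*np.cos(yaw),-np.sin(np.radians(35))*np.sin(yaw),np.cos(np.radians(35))])
ty=np.array([-np.sin(yaw),np.cos(yaw),0]);RD=np.c_[np.cross(ty,-n),ty,-n]
def go(t):
    o=bot.get_obs();R=np.array(o["ee_rot"]);print("dpos",np.array(t)-o["position"],"rotvec",np.degrees(Ro.from_matrix(RD@R.T).as_rotvec()))
E
python3 -c "
from h import *
go([0.535,-.2355,.1503]);go([0.52,-.233,.172])"
```

```text
dpos [ 0.0262 -0.0218 -0.1058] rotvec [-1.3111 -2.8545 -0.1106]
dpos [ 0.0112 -0.0193 -0.0841] rotvec [-1.3111 -2.8545 -0.1106]
```

Request:
drive_tool:
  targets:
    - [0.004, -0.004, -0.015, -0.3, -0.7, 0]
    - [0.004, -0.004, -0.015, -0.3, -0.7, 0]
    - [0.004, -0.004, -0.015, -0.3, -0.7, 0]
    - [0.004, -0.003, -0.015, -0.3, -0.7, 0]
    - [0.004, -0.003, -0.015, 0, 0, 0]
    - [0.004, -0.003, -0.016, 0, 0, 0]
    - [0.002, -0.001, -0.015, 0, 0, 0]
    - [0, 0, 0, 0, 0, 0]

```text
time: 6.4
position: [0.5397, -0.2346, 0.1657]
ee_rot: [[-0.824, 0.168, 0.541], [0.146, 0.986, -0.085], [-0.548, 0.009, -0.837]]
wrist_force: [0.2, -0.4, 1.7]
width: 0.997
```

```bash
python3 - <<'E'
from h import *
o=bot.get_obs();print(o["position"],o["ee_rot"],o["joint_positions"],o["wrist_force"])
w=bot.read_camera("wrist")[:,:,::-1];s=bot.read_camera("scene")[:,:,::-1]
cv2.imwrite("pics/d_w.png",w);cv2.imwrite("pics/d_s.png",s)
cv2.imwrite("pics/d_sz.png",cv2.resize(s[100:280,100:280],None,fx=3.2,fy=3.2,interpolation=cv2.INTER_CUBIC))
go([0.5632,-.2406,.1094])
E
```

```text
[ 0.5397 -0.2346  0.1657] [[-0.824   0.1684  0.541 ]
 [ 0.1455  0.9857 -0.0851]
 [-0.5476  0.0086 -0.8367]] [ 17.7134  13.1631   6.5793 126.9638 -51.8987  12.1217 152.35  ] [ 0.2231 -0.4207  1.7349]
dpos [ 0.0239 -0.006  -0.0575] rotvec [-0.7516 -1.5878 -0.5918]
```

View pics/d_w.png

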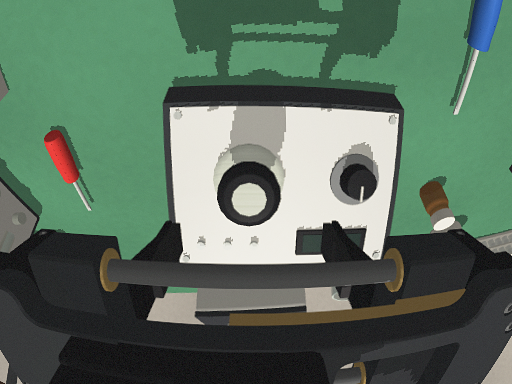

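View pics/d_sz.png

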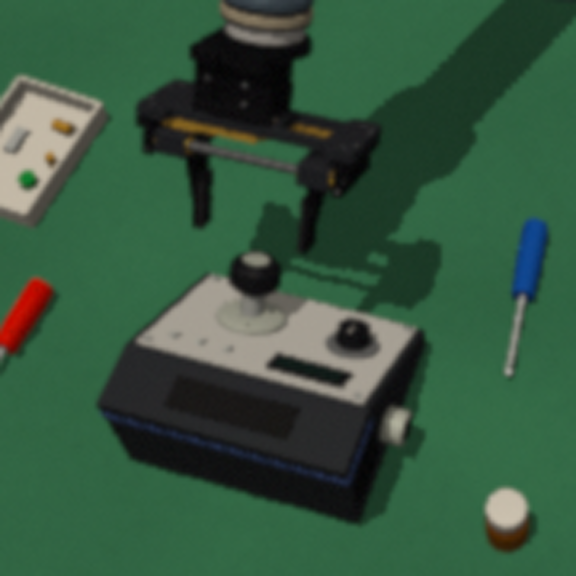

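Request:
drive_tool:
  targets:
    - [0, 0, 0.01, 0, 0, 0]
    - [0, 0, 0.01, 0.6, 3, 0]
    - [0, 0, 0.01, 0.6, 3, 0]
    - [0, 0, 0.01, 1.1, 6, 0]
    - [0, 0, 0, 1.1, 6, 0]
    - [0, 0, 0, 1.1, 5, 0]
    - [0, 0, 0, 0, 0, 0]
    - [0, 0, 0, 0, 0, 0]

```text
time: 7.17
position: [0.5401, -0.234, 0.2063]
ee_rot: [[-0.969, 0.172, 0.18], [0.172, 0.985, -0.014], [-0.18, 0.017, -0.984]]
wrist_force: [0.0, -0.5, 0.0]
width: 1.0
```

```bash
cat >> h.py <<'E'
th=np.radians(10)
a=np.array([np.sin(th)*np.cos(yaw),np.sin(th)*np.sin(yaw),-np.cos(th)]);RD=np.c_[np.cross(ty,a),ty,a]
E
python3 - <<'E'
from h import *
o=bot.get_obs();print(o["position"],o["ee_rot"],o["joint_positions"],o["wrist_force"])
head=np.array([.5587,-.2398,.1159]);print(RD);go(head+.008*a-.06*a)
w=bot.read_camera("wrist")[:,:,::-1]
cv2.imwrite("pics/e_w.png",w)
E
```

```text
[ 0.5401 -0.234   0.2063] [[-0.9686  0.1718  0.1798]
 [ 0.172   0.985  -0.0144]
 [-0.1796  0.017  -0.9836]] [ -3.7575  17.0413  30.284  110.1685 -16.7863  46.3262 115.4273] [ 0.0173 -0.4917  0.0082]
[[-0.9689  0.1788  0.1708]
 [ 0.1761  0.9839 -0.031 ]
 [-0.1736  0.     -0.9848]]
dpos [ 0.0097 -0.0042 -0.0391] rotvec [-0.9002  0.5138 -0.4032]
```

View pics/e_w.png

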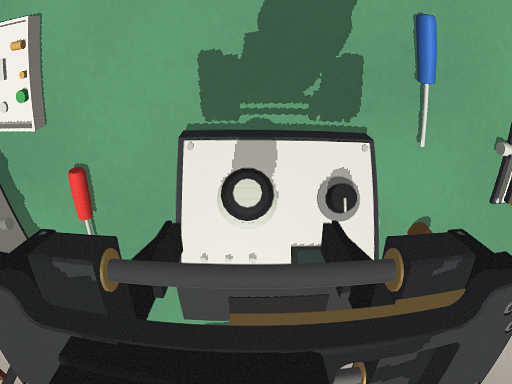

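```bash
python3 - <<'E'
from h import *
o=bot.get_obs();pos,R=np.array(o["position"]),np.array(o["ee_rot"])
def hole(f,box,up=4):
    im=cv2.imread(f);x0,y0,x1,y1=box
    g=cv2.resize(cv2.cvtColor(im,cv2.COLOR_BGR2GRAY)[y0:y1,x0:x1],None,fx=up,fy=up,interpolation=cv2.INTER_CUBIC)
    cs,h=cv2.findContours((g<90).astype(np.uint8),cv2.RETR_CCOMP,cv2.CHAIN_APPROX_NONE)
    b=max((c for c,hh in zip(cs,h[0]) if hh[3]>=0),key=cv2.contourArea);e=cv2.fitEllipse(b)
    return ((e[0][0]+.5)/up-.5+x0,(e[0][1]+.5)/up-.5+y0),np.array(e[1])/up
he=hole("pics/e_w.png",(215,160,280,225));hd=hole("pics/d_w.png",(210,155,290,230));print(he,hd)
Rd=np.array([[-0.824,.1684,.541],[.1455,.9857,-.0851],[-.5476,.0086,-.8367]]);pd=np.array([.5397,-.2346,.1657])
Rc=np.array([[-0.8358,.1714,.5216],[.1539,.9851,-.0771],[-.527,.0158,-.8497]]);pc=np.array([.5053,-.2104,.2535])
rs=[wray(he[0],pos,R),wray(hd[0],pd,Rd),wray((229.39,154.26),pc,Rc)]
print("wrist only",multi(rs))
print("all",multi(rs+[ray("top",(314.33,186.86)),ray("scene",(180-.41,181.4-.41))]))
cap=np.array([.5486,-.2375,.127])
for X in(cap,multi(rs)[0]):
    # cap in tool frame e via ray at same depth
    c,d=rs[0];p=c+d*((X-c)@R[:,2])/(d@R[:,2]);print("tool-frame cap by ray",R.T@(p-pos),"world",p)
E
```

```text
((246.98722076416016, 192.57389450073242), array([29.3588, 29.57  ])) ((248.62330627441406, 199.2175750732422), array([34.0466, 35.5729]))
wrist only (array([ 0.5464, -0.2377,  0.1269]), [np.float64(0.4), np.float64(0.2), np.float64(0.5)])
all (array([ 0.549 , -0.2379,  0.1241]), [np.float64(1.3), np.float64(0.5), np.float64(0.5), np.float64(1.0), np.float64(0.2)])
tool-frame cap by ray [ 0.0059 -0.0039  0.0792] world [ 0.5463 -0.238   0.1266]
tool-frame cap by ray [ 0.006  -0.0039  0.0789] world [ 0.5462 -0.238   0.1269]
```

Request:
drive_tool:
  targets:
    - [0.003, -0.001, -0.015, -0.9, 0.5, -0.4]
    - [0.003, -0.001, -0.015, 0, 0, 0]
    - [0.003, -0.001, -0.015, 0, 0, 0]
    - [0.003, -0.001, -0.015, 0, 0, 0]
    - [0.003, -0.001, -0.015, 0, 0, 0]
    - [0.003, -0.001, -0.014, 0, 0, 0]
    - [0, 0, -0.012, 0, 0, 0]
    - [0, 0, 0, 0, 0, 0]

```text
time: 7.88
position: [0.5547, -0.24, 0.1024]
ee_rot: [[-0.97, 0.182, 0.165], [0.179, 0.983, -0.029], [-0.167, 0.002, -0.986]]
wrist_force: [-0.0, 0.2, 0.4]
width: 0.999
```

```bash
python3 - <<'E'
from h import *
o=bot.get_obs();pos,R=np.array(o["position"]),np.array(o["ee_rot"]);print(pos,R,o["joint_positions"],o["wrist_force"])
go([.558,-.24,.105])
w=bot.read_camera("wrist")[:,:,::-1];s=bot.read_camera("scene")[:,:,::-1]
cv2.imwrite("pics/f_w.png",w)
cv2.imwrite("pics/f_sz.png",cv2.resize(s[120:260,110:260],None,fx=4,fy=4,interpolation=cv2.INTER_CUBIC))
E
```

```text
[ 0.5547 -0.24    0.1024] [[-0.9695  0.1815  0.1645]
 [ 0.1792  0.9834 -0.0286]
 [-0.167   0.0017 -0.986 ]] [  0.4404  26.4426  25.7586 112.8846 -23.2614  35.666  120.5547] [-0.0085  0.182   0.421 ]
dpos [0.0033 0.     0.0026] rotvec [-0.1674 -0.3618  0.1576]
```

View pics/f_w.png

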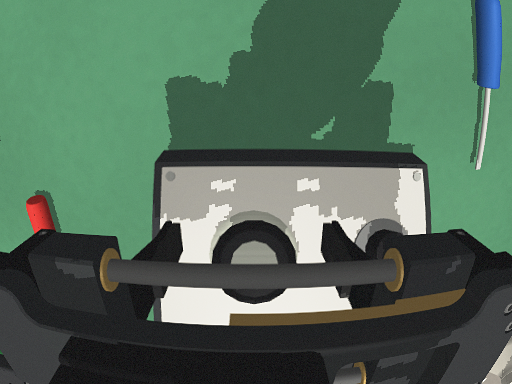

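View pics/f_sz.png

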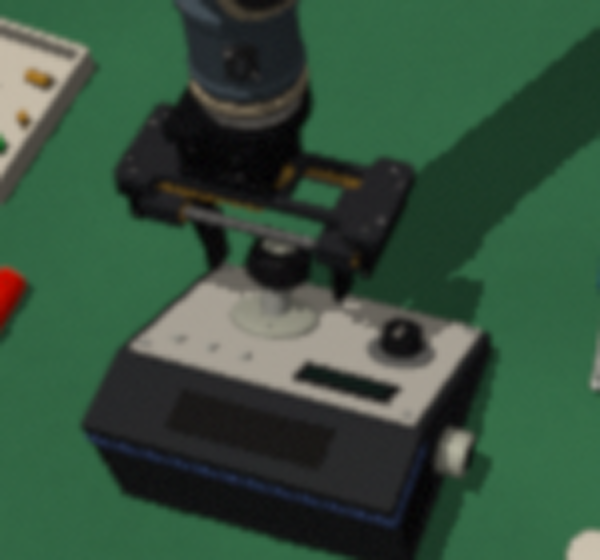

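Request:
drive_tool:
  targets:
    - [0.001, 0.001, 0.001, 0, 0, 0]
    - [0.001, 0, 0.001, 0, 0, 0]
    - [0.001, 0, 0.001, 0, 0, 0]
    - [0, 0, 0, 0, 0, 0]
    - [0, 0, 0, 0, 0, 0]
    - [0, 0, 0, 0, 0, 0]
    - [0, 0, 0, 0, 0, 0]
    - [0, 0, 0, 0, 0, 0]
  hand: 0.58
  newtons: 5

```text
time: 8.65
position: [0.5601, -0.2398, 0.108]
ee_rot: [[-0.969, 0.181, 0.169], [0.178, 0.984, -0.03], [-0.172, 0.001, -0.985]]
wrist_force: [-0.0, 0.5, 0.2]
width: 0.591
```

```bash
python3 - <<'E'
from h import *
o=bot.get_obs();print(o["position"],o["wrist_force"],o["width"])
w=bot.read_camera("wrist")[:,:,::-1]
cv2.imwrite("pics/g_w.png",cv2.resize(w[180:340,150:350],None,fx=4,fy=3.7,interpolation=cv2.INTER_CUBIC))
E
```

```text
[ 0.5601 -0.2398  0.108 ] [-0.0286  0.4535  0.1969] 0.591401960734633
```

View pics/g_w.png

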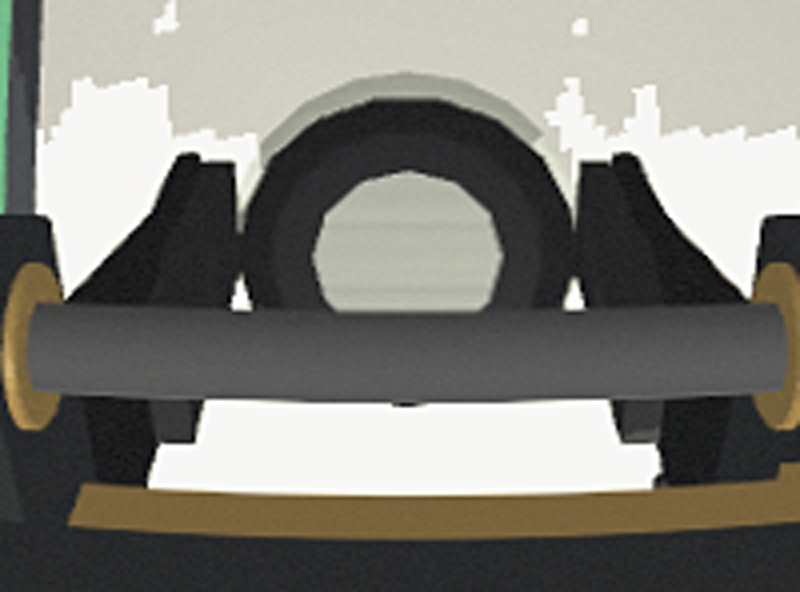

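Request:
drive_tool:
  targets:
    - [0, 0, 0, 0, 0, 0]
    - [0, 0, 0, 0, 0, 0]
    - [0, 0, 0, 0, 0, 0]
    - [0, 0, 0, 0, 0, 0]
    - [0, 0, 0, 0, 0, 0]
    - [0, 0, 0, 0, 0, 0]
    - [0, 0, 0, 0, 0, 0]
    - [0, 0, 0, 0, 0, 0]
  hand: 0
  newtons: 5

```text
time: 9.37
position: [0.5602, -0.2398, 0.108]
ee_rot: [[-0.969, 0.181, 0.169], [0.178, 0.984, -0.03], [-0.171, 0.001, -0.985]]
wrist_force: [-0.4, -0.6, -0.6]
width: 0.522
```

Request:
drive_tool:
  targets:
    - [0, 0, 0, 0, 0, 0]
    - [0, 0, 0, 0, 0, 0]
    - [0, 0, 0, 0, 0, 0]
    - [-0.0006, 0.0001, 0.0008, 0, 0, 0]
    - [-0.0006, 0.0001, 0.0008, 0, 0, 0]
    - [-0.0005, 0.0001, 0.0008, 0, 0, 0]
    - [0, 0, 0, 0, 0, 0]
    - [0, 0, 0, 0, 0, 0]
  hand: 0
  newtons: 40

```text
time: 10.03
position: [0.5585, -0.2394, 0.1104]
ee_rot: [[-0.969, 0.181, 0.169], [0.178, 0.984, -0.03], [-0.172, 0.001, -0.985]]
wrist_force: [1.8, -0.2, -2.8]
width: 0.506
```

Request:
drive_tool:
  targets:
    - [-0.0006, 0.0001, 0.0008, 0, 0, 0]
    - [-0.0006, 0.0001, 0.0008, 0, 0, 0]
    - [-0.0005, 0.0001, 0.0008, 0, 0, 0]
    - [-0.0006, 0.0001, 0.0009, 0, 0, 0]
    - [0, 0, 0, 0, 0, 0]
    - [0, 0, 0, 0, 0, 0]
    - [0, 0, 0, 0, 0, 0]
    - [0, 0, 0, 0, 0, 0]

```text
time: 10.7
position: [0.5562, -0.239, 0.1137]
ee_rot: [[-0.969, 0.181, 0.169], [0.178, 0.984, -0.03], [-0.172, 0.001, -0.985]]
wrist_force: [1.3, 0.3, -3.9]
width: 0.511
```

Request:
drive_tool:
  targets:
    - [-0.0006, 0.0001, 0.0008, 0, 0, 0]
    - [-0.0006, 0.0001, 0.0008, 0, 0, 0]
    - [-0.0005, 0.0001, 0.0008, 0, 0, 0]
    - [-0.0006, 0.0001, 0.0009, 0, 0, 0]
    - [0, 0, 0, 0, 0, 0]
    - [0, 0, 0, 0, 0, 0]
    - [0, 0, 0, 0, 0, 0]
    - [0, 0, 0, 0, 0, 0]

```text
time: 11.37
position: [0.5539, -0.2386, 0.117]
ee_rot: [[-0.969, 0.181, 0.169], [0.178, 0.984, -0.03], [-0.172, 0.001, -0.985]]
wrist_force: [2.4, 1.0, -3.3]
width: 0.506
```

Request:
drive_tool:
  targets:
    - [-0.0006, 0.0001, 0.0008, 0, 0, 0]
    - [-0.0006, 0.0001, 0.0008, 0, 0, 0]
    - [-0.0005, 0.0001, 0.0008, 0, 0, 0]
    - [-0.0006, 0.0001, 0.0009, 0, 0, 0]
    - [0, 0, 0, 0, 0, 0]
    - [0, 0, 0, 0, 0, 0]
    - [0, 0, 0, 0, 0, 0]
    - [0, 0, 0, 0, 0, 0]

```text
time: 12.03
position: [0.5519, -0.2382, 0.12]
ee_rot: [[-0.969, 0.181, 0.169], [0.178, 0.984, -0.031], [-0.172, 0.0, -0.985]]
wrist_force: [4.2, -0.8, -8.5]
width: 0.506
```

Request:
drive_tool:
  targets:
    - [-0.0006, 0.0001, 0.0008, 0, 0, 0]
    - [-0.0006, 0.0001, 0.0009, 0, 0, 0]
    - [0, 0, 0, 0, 0, 0]
    - [0, 0, 0, 0, 0, 0]
    - [0, 0, 0, 0, 0, 0]
    - [0, 0, 0, 0, 0, 0]
    - [0, 0, 0, 0, 0, 0]
    - [0, 0, 0, 0, 0, 0]

```text
time: 12.7
position: [0.5507, -0.238, 0.1217]
ee_rot: [[-0.969, 0.181, 0.169], [0.178, 0.984, -0.031], [-0.172, 0.0, -0.985]]
wrist_force: [5.3, 0.4, -8.5]
width: 0.507
```

Request:
drive_tool:
  targets:
    - [-0.0006, 0.0001, 0.0008, 0, 0, 0]
    - [-0.0006, 0.0001, 0.0009, 0, 0, 0]
    - [0, 0, 0, 0, 0, 0]
    - [0, 0, 0, 0, 0, 0]
    - [0, 0, 0, 0, 0, 0]
    - [0, 0, 0, 0, 0, 0]
    - [0, 0, 0, 0, 0, 0]
    - [0, 0, 0, 0, 0, 0]

```text
time: 13.37
position: [0.5493, -0.2378, 0.1237]
ee_rot: [[-0.969, 0.181, 0.169], [0.178, 0.984, -0.03], [-0.172, 0.001, -0.985]]
wrist_force: [4.1, 1.1, -6.3]
width: 0.51
```

Request:
drive_tool:
  targets:
    - [-0.0006, 0.0001, 0.0008, 0, 0, 0]
    - [-0.0006, 0.0001, 0.0009, 0, 0, 0]
    - [0, 0, 0, 0, 0, 0]
    - [0, 0, 0, 0, 0, 0]
    - [0, 0, 0, 0, 0, 0]
    - [0, 0, 0, 0, 0, 0]
    - [0, 0, 0, 0, 0, 0]
    - [0, 0, 0, 0, 0, 0]

```text
time: 14.03
position: [0.5481, -0.2376, 0.1255]
ee_rot: [[-0.969, 0.181, 0.169], [0.178, 0.984, -0.03], [-0.172, 0.001, -0.985]]
wrist_force: [2.9, 1.3, -3.1]
width: 0.508
```

Request:
drive_tool:
  targets:
    - [-0.0005, 0.0001, 0.0006, 0, 0, 0]
    - [-0.0004, 0.0001, 0.0006, 0, 0, 0]
    - [0, 0, 0, 0, 0, 0]
    - [0, 0, 0, 0, 0, 0]
    - [0, 0, 0, 0, 0, 0]
    - [0, 0, 0, 0, 0, 0]
    - [0, 0, 0, 0, 0, 0]
    - [0, 0, 0, 0, 0, 0]

```text
time: 14.7
position: [0.5472, -0.2374, 0.1267]
ee_rot: [[-0.969, 0.181, 0.169], [0.178, 0.984, -0.03], [-0.172, 0.001, -0.985]]
wrist_force: [3.1, 2.1, -2.2]
width: 0.507
```

Request:
drive_tool:
  targets:
    - [-0.0005, 0.0001, 0.0006, 0, 0, 0]
    - [-0.0004, 0.0001, 0.0006, 0, 0, 0]
    - [0, 0, 0, 0, 0, 0]
    - [0, 0, 0, 0, 0, 0]
    - [0, 0, 0, 0, 0, 0]
    - [0, 0, 0, 0, 0, 0]
    - [0, 0, 0, 0, 0, 0]
    - [0, 0, 0, 0, 0, 0]

```text
time: 15.37
position: [0.5464, -0.2372, 0.1279]
ee_rot: [[-0.969, 0.181, 0.169], [0.178, 0.984, -0.03], [-0.172, 0.001, -0.985]]
wrist_force: [3.3, 1.9, -0.9]
width: 0.508
```

Request:
drive_tool:
  targets:
    - [-0.0005, 0.0001, 0.0006, 0, 0, 0]
    - [-0.0004, 0.0001, 0.0006, 0, 0, 0]
    - [0, 0, 0, 0, 0, 0]
    - [0, 0, 0, 0, 0, 0]
    - [0, 0, 0, 0, 0, 0]
    - [0, 0, 0, 0, 0, 0]
    - [0, 0, 0, 0, 0, 0]
    - [0, 0, 0, 0, 0, 0]

```text
time: 16.03
position: [0.5455, -0.2371, 0.1292]
ee_rot: [[-0.969, 0.181, 0.169], [0.178, 0.984, -0.031], [-0.172, 0.001, -0.985]]
wrist_force: [2.7, 3.6, 0.8]
width: 0.508
```

Request:
drive_tool:
  targets:
    - [-0.0005, 0.0001, 0.0007, 0, 0, 0]
    - [-0.0004, 0.0001, 0.0006, 0, 0, 0]
    - [0, 0, 0, 0, 0, 0]
    - [0, 0, 0, 0, 0, 0]
    - [0, 0, 0, 0, 0, 0]
    - [0, 0, 0, 0, 0, 0]
    - [0, 0, 0, 0, 0, 0]
    - [0, 0, 0, 0, 0, 0]

```text
time: 16.7
position: [0.5446, -0.237, 0.1304]
ee_rot: [[-0.969, 0.181, 0.169], [0.178, 0.984, -0.031], [-0.172, 0.001, -0.985]]
wrist_force: [3.4, 2.7, 3.6]
width: 0.505
```

Request:
drive_tool:
  targets:
    - [-0.0006, 0.0001, 0.0008, 0, 0, 0]
    - [0, 0, 0, 0, 0, 0]
    - [0, 0, 0, 0, 0, 0]
    - [0, 0, 0, 0, 0, 0]
    - [0, 0, 0, 0, 0, 0]
    - [0, 0, 0, 0, 0, 0]
    - [0, 0, 0, 0, 0, 0]
    - [0, 0, 0, 0, 0, 0]

```text
time: 17.37
position: [0.544, -0.2369, 0.1312]
ee_rot: [[-0.969, 0.181, 0.169], [0.178, 0.984, -0.031], [-0.172, 0.001, -0.985]]
wrist_force: [2.8, 4.0, 5.2]
width: 0.507
```

Request:
drive_tool:
  targets:
    - [0, 0, 0, 0, 0, 0]
    - [0, 0, 0, 0, 0, 0]
    - [0, 0, 0, 0, 0, 0]
    - [0, 0, 0, 0, 0, 0]
    - [0, 0, 0, 0, 0, 0]
    - [0, 0, 0, 0, 0, 0]
    - [0, 0, 0, 0, 0, 0]
    - [0, 0, 0, 0, 0, 0]
  hand: 0.85

```text
time: 18.03
position: [0.5436, -0.2369, 0.131]
ee_rot: [[-0.969, 0.181, 0.169], [0.178, 0.984, -0.031], [-0.171, 0.0, -0.985]]
wrist_force: [-0.4, 1.5, -0.3]
width: 0.845
```

```bash
python3 - <<'E'
from h import *
o=bot.get_obs();print(o["position"],o["wrist_force"],o["width"])
w=bot.read_camera("wrist")[:,:,::-1];s=bot.read_camera("scene")[:,:,::-1]
cv2.imwrite("pics/h_w.png",w)
cv2.imwrite("pics/h_sz.png",cv2.resize(s[120:260,110:260],None,fx=4,fy=4,interpolation=cv2.INTER_CUBIC))
E
```

```text
[ 0.5436 -0.2369  0.131 ] [-0.4494  1.4885 -0.2659] 0.844937143162524
```

View pics/h_w.png

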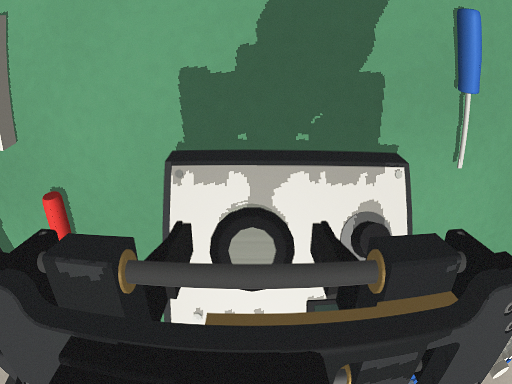

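View pics/h_sz.png

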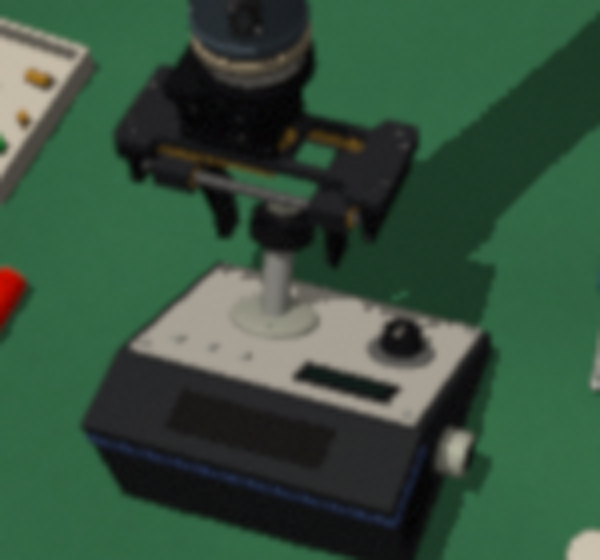

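Request:
drive_tool:
  targets:
    - [0, 0, 0, 0, 0, 0]
    - [0, 0, 0, 0, 0, 0]
    - [-0.002, 0, 0.01, 0, 0, 0]
    - [-0.003, 0.001, 0.02, 0, 0, 0]
    - [-0.003, 0.001, 0.02, 0, 0, 0]
    - [-0.003, 0.001, 0.02, 0, 0, 0]
    - [-0.003, 0.001, 0.02, 0, 0, 0]
    - [0, 0, 0.02, 0, 0, 0]
  hand: 1

```text
time: 18.8
position: [0.5289, -0.2329, 0.2428]
ee_rot: [[-0.969, 0.181, 0.169], [0.179, 0.983, -0.03], [-0.172, 0.001, -0.985]]
wrist_force: [0.6, 0.8, -0.2]
width: 0.996
```

Request:
drive_tool:
  targets:
    - [0, 0, 0.02, 0, 0, 0]
    - [-0.02, 0.02, 0.01, 0, 0, 0]
    - [-0.02, 0.02, 0.01, 0, 0, 0]
    - [-0.01, 0.02, 0, 0, 0, 0]
    - [0, 0.02, 0, 0, 0, 0]
    - [0, 0.01, 0, 0, 0, 0]
    - [0, 0, 0, 0, 0, 0]
    - [0, 0, 0, 0, 0, 0]

```text
time: 19.47
position: [0.4798, -0.1429, 0.2818]
ee_rot: [[-0.969, 0.18, 0.17], [0.177, 0.984, -0.03], [-0.173, 0.001, -0.985]]
wrist_force: [0.4, -0.6, 0.1]
width: 1.0
```

```bash
python3 - <<'E'
from h import *
o=bot.get_obs();print(o["time"],o["position"],o["wrist_force"],o["width"])
s=bot.read_camera("scene")[:,:,::-1];t=bot.read_camera("top")[:,:,::-1]
a=cv2.imread("pics/a_scene.png")
z=lambda i,b:cv2.resize(i[b[1]:b[3],b[0]:b[2]],None,fx=3,fy=3,interpolation=cv2.INTER_CUBIC)
B=(120,165,250,265);D=(300,185,430,285)
cv2.imwrite("pics/i_s.png",np.vstack([np.hstack([z(a,B),z(s,B)]),np.hstack([z(a,D),z(s,D)])]))
cv2.imwrite("pics/i_full.png",s)
# panel/console shift: phase correlation of the static patch (console back + dial side) away from knob
for n,b in(("console",(130,205,235,262)),("dial+panel",(195,190,235,225)),("cell foot",(318,255,375,290)),("rack",(395,215,460,262)),("tray",(80,122,135,170)),("jar",(246,248,272,275)),("blue",(255,165,275,220)),("red",(85,185,120,232)),("wrench",(402,160,428,205))):
    A=cv2.cvtColor(a,6)[b[1]:b[3],b[0]:b[2]].astype(np.float32);S=cv2.cvtColor(np.ascontiguousarray(s),6)[b[1]:b[3],b[0]:b[2]].astype(np.float32)
    print(n,cv2.phaseCorrelate(A,S,cv2.createHanningWindow(A.shape[::-1],cv2.CV_32F)))
E
```

```text
19.4667 [ 0.4798 -0.1429  0.2818] [ 0.3918 -0.6111  0.1288] 1.0000413730385143
console ((-0.16358433208736756, 0.03915072348282678), 0.95814935653298)
dial+panel ((0.023647038233818307, -0.051550715815409376), 0.9553040555781789)
cell foot ((-0.032258410640007895, -0.03541653852519033), 1.0138557191248294)
rack ((-0.06174012413313079, 0.02384859254705063), 0.9669900939420417)
tray ((-0.013397516367827933, 0.016204146957804255), 0.9827490501933628)
jar ((0.4351360047689923, 0.4470777112905573), 0.9857349735882711)
blue ((-0.15824148566411722, -0.021380079355314052), 0.8245329515139261)
red ((0.015123254320887014, 0.013622329649123799), 1.0313016788827047)
wrench ((0.5664426297518723, 0.5208800390087056), 1.0044230465045192)
```

View pics/i_s.png

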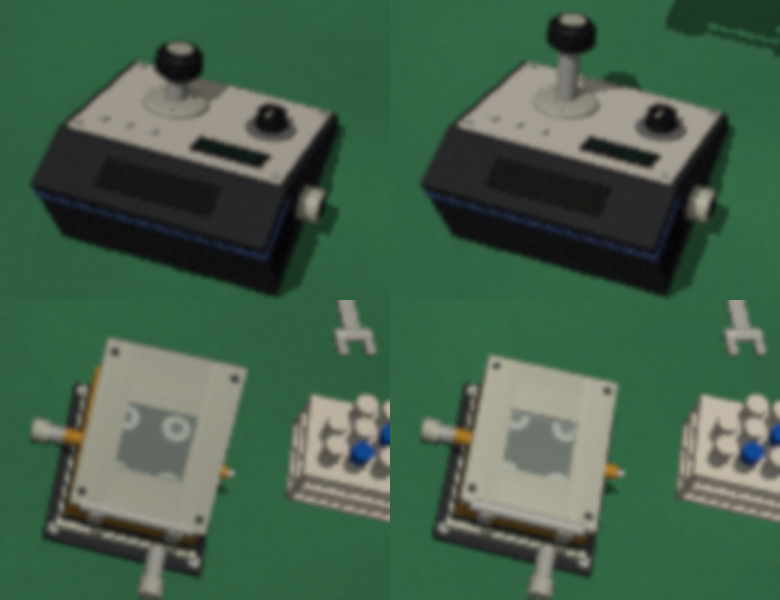

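View pics/i_full.png

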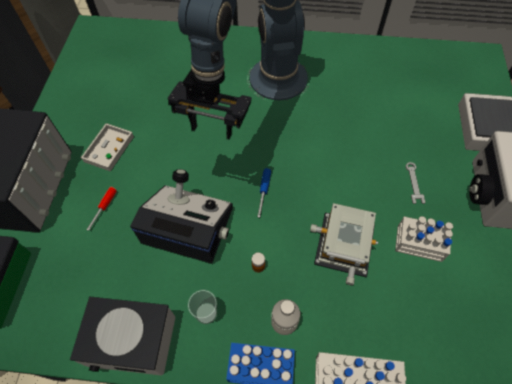

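```bash
python3 - <<'E'
from h import *
t=bot.read_camera("top")[:,:,::-1]
cv2.imwrite("pics/j_t.png",cv2.resize(t[130:200,150:230],None,fx=8,fy=8,interpolation=cv2.INTER_CUBIC))
p=[onz("scene",q,.091) for q in((334.7,206.9),(373.3,213.9),(326.9,247.6),(365.3,255.9))]
print(*p,[np.linalg.norm(p[i]-p[j]) for i,j in((0,2),(1,3),(0,1),(2,3))])
E
```

```text
[0.5682 0.2053 0.091 ] [0.5792 0.3129 0.091 ] [0.6943 0.1868 0.091 ] [0.7073 0.2885 0.091 ] [np.float64(0.1274157019904098), np.float64(0.130416658859931), np.float64(0.10810849146767833), np.float64(0.10252207911589431)]
```

View pics/j_t.png

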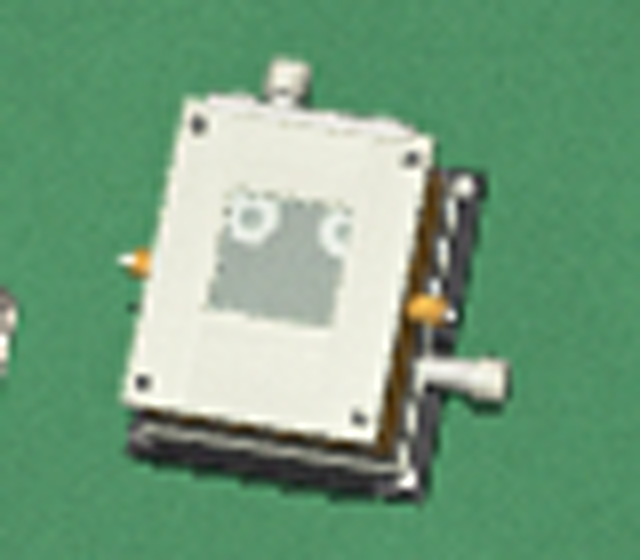

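```bash
python3 - <<'E'
from h import *
z=lambda x,y:(x/8+150-.44,y/8+130-.44)
for a,b in((z(359,418),(334.7,206.9)),(z(142,382),(373.3,213.9)),(z(411,158),(326.9,247.6)),(z(198,124),(365.3,255.9))): print(*tri(a,b))
o=bot.get_obs();print(o["time"],o["wrist_force"])
E
```

```text
[0.5687 0.2057 0.092 ] 0.0009993837022752264
[0.5832 0.3092 0.0982] 0.0037652832801018427
[0.695  0.1866 0.0926] 7.564701397832459e-05
[0.7093 0.2877 0.0958] 0.0003607873022494956
19.6167 [-0.4221  0.2467 -0.4023]
```

```bash
python3 -c "
from plant import bot
print(bot.finish_job())"
```

```text
the job is handed in; nothing more can be done
None
```

The lid is shut and the lamp's knob is pulled out past its click and rests there on its own. I handed the job in at about 19.6 s, and no verdict was reported.

- **Lid:** I pressed it down with closed fingers until it met a hard stop. The tip was then at 91 mm height, with 30 N of force. Triangulating the corner screws afterwards gave a slope of about 0.007 rad from front to back, under the 0.04 limit. One front screw read about 6 mm high with a 3.8 mm gap between its rays, so I don't trust that one point.
- **Knob:** My first approach, along the rod, ran into the limits of joints 6 and 7. I gripped the head again with the tool 10 degrees off vertical instead. I then pulled in small steps, watching the force:
  - It held at 3–4 N at first, then jumped to about 10 N near 15 mm out.
  - It faded to zero near 26 mm and changed sign, which was the click.
  - I pulled about 2.5 mm more and let go. The images with the gripper open and then withdrawn show the knob standing out.
- **Lamp unit and bench:** In before-and-after scene images the lamp unit moved less than 0.2 pixel (about 0.5 mm). The tray, rack and the two screwdrivers also show under 0.2 pixel. The jar and wrench gave shifts of about 0.6 and 0.8 pixel (1–2 mm). I took these as noise because the arm never went near either one.

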